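Set up the inspection viewer for an offcut

TASK

The aluminium offcut lying on the closed lid of the inspection viewer is to be inspected: take it off and put it down on the bench, then raise the stiff lid by its bar until it stands open at 60 degrees from closed, and let go of it. Then stand the offcut upright on one end in the middle of the black square pad inside the viewer, leaving the lid at 60 degrees and the other loose things on the bench where they are.

Things in the scene. Friction and masses are not known exactly. Their poses are not given: they have to be found in the camera images.
- viewer: the inspection viewer, fixed to the bench: a flat grey base 220 mm (its x) by 210 mm (its y), deck 45 mm above the bench, with a grey and blue lid 181x200x14 mm over it, hinged at the far (+x) side. Origin: centre of its underside; x points from the front to the hinge, z up. With the lid closed the lid's top face is 64 mm above the bench and its front edge lies at viewer x = -95 mm
- cover (a joint): angle of the viewer's lid, rad: 0 closed (flat), grows as the front edge rises, 1.047 is 60 degrees, stop at 1.75. The hinge is stiff: it takes about 8 to 10 N at the bar to raise and stays where it is left; nothing marks or stops it at 60 degrees
- hinge (a point): point on the lid's hinge axis at the middle of its length, at viewer (90, 0, 54) mm; the axis runs along the viewer's y
- bar (a point): middle of the round steel bar on top of the lid near its front edge, 12 mm in diameter, 110 mm long along the viewer's y, on a 10 mm post at each end, axis 40 mm above the lid's top face. From the hinge axis it is 165 mm forward and 50 mm up when closed (172 mm away). The point turns with the lid; the round bar can turn between finger pads that pinch it
- pad (a point): centre of the top of the black rubber pad, 66x66 mm, inside the viewer under the lid, at viewer (-45, 0, 47) mm: the pad's top is 47 mm above the bench and 2 mm above the deck; covered while the lid is closed, clear from above and from the front with the lid at 60 degrees
- offcut: the aluminium T-slot profile offcut, 30x120x30 mm, 0.09 to 0.18 kg, at first lying on the lid between bar and hinge, its length roughly along the hinge. Origin: centre of the 30x120 underside it lies on; its y runs along its length (ends at y = -60 and +60 mm). A solid block, take it across its 30 mm width. The bench round x = 0.55, y = 0.21 m is free
- offcut_mid (a point): centre of the offcut (15 mm from each long face, 60 mm from each end), same axes as the offcut
- mug_b: bystander, leave alone: a spotted white mug, 92x127x93 mm. Origin: centre of its underside
- tape_b: bystander, leave alone: a roll of beige tape lying flat, 94 mm across, 48 mm high. Origin: centre of its underside
- can_b: bystander, leave alone: a beige and grey standing canister, 54 mm across, 128 mm high. Origin: centre of its underside
- label_b: bystander, leave alone: a white label roll lying flat, 72 mm across, 51 mm high. Origin: centre of its underside
Mind the look-alikes: they are no part of the job. Of the things like the offcut, leave any that is orange, red or yellow; of the rest the larger one is meant.

How it is judged:
By the outcome, as a careful person would: the job done as asked, in the order asked, and still so for the second after the job is handed in, with the robot touching nothing.
It also fails if it takes over 72 s, if anything falls off the work surface, if the arm or the gripper's body presses on something with over 40 N, if the wrist force passes 120 N, or if a joint passes its speed limit or range.

ROBOT

A 7-joint arm with a two-finger parallel gripper is mounted at the origin on a cart in front of the work surface, level with it; the furniture and walls round the work are solid. World frame = base frame: x ahead of the robot, y to its left, z up, the work surface at z = 0. Lengths are in m, angles in rad, forces in N, time in s.
With the tool pointing down it reaches from about 0.4 to 0.85 m from the base axis. Payload 10.4 kg.
Tool frame: the origin (TCP) lies on the centre line of the jaws, within the pads' length; the fingertips stand 11 mm ahead of it and the grasp point (between the pads) lies 8 mm behind it; z points along the fingers, y is the line along which they close (so a half turn about z gives the same grasp; the last joint's range is limited). The gripper opens to 87 mm and grips with 3 to 60 N. Pads are 19 mm wide; open, the fingers measure 117 mm over their backs; the gripper's body (75 mm by 190 mm) begins 51 mm behind the grasp point.
Start: joints at [-1.134, 0.332, -0.065, 1.46, 0.022, 1.35, -0.088], TCP at [0.277, 0.56, 0.234] pointing down, gripper open.
Joint ranges: [-2.6, 2.6], [-0.5, 2.12], [-1.47, 1.34], [0.16, 2.42], [-1.27, 4.41], [0.06, 2.06], [-2.6, 2.6]. Speed limits (rad/s): [2.22, 2.22, 2.79, 2.79, 3.14, 3.14, 3.14].

INTERFACE

Orientations are given as a unit quaternion [x, y, z, w].
In Python, from bench import r gives the robot as it stands.
- The arm moves only by the shell command python3 -m pendant 'ROWS' [OPENING] [FORCE]. ROWS is JSON, a list of rows, each a list of 4 numbers: the shift along the tool's x, y, z in m, then the turn about the tool's z in rad. A call has 1 to 8 rows; each row shifts and turns the commanded pose from where the row before left it, along the tool's axes as they then stand; what a row does not reach is not made up. A row lasts 1/12 s, in which the tool goes at most 41.7 mm and 7.16 degrees, less where a joint would pass 70% of its speed; a pose out of reach is approached as far as the arm can. A call with a gripper value outside its range is refused whole. OPENING is the opening, from 0 (shut) to 1 (fully open), set as the call begins (- or left out, the last holds). The fingers move at their own pace and stop on an object; FORCE is the grip in N (left out, the last holds). Time passes only in rows, so rows that do not move let the fingers close. It gives the time, the measured TCP pose, the force, the opening and the grip force at its end, in the units of the state.
- r.read_state(): the state, without advancing time (a new reading comes with each control period).
- r.camera(name): name is "scene" or "top" or "wrist"; returns a dict with "img" (400x640x3 uint8, red, green, blue), "camera_matrix" (3x3 intrinsics, pixels), "xyz" and "attitude" of the camera in the world. Camera axes: x right, y down, z forward; pixel columns grow to the right and rows downward; lengths in m; the calibration is good to about 2 mm. A picture is of the moment at which its call begins. There is no depth.
- r.close_job(): hands the job in; it is judged then, once.
Trained networks look in the newest picture that a camera, given by its name, has taken for a name from the list of things; names that differ only in an ending like _2 or _b are one class to them, and where a whole thing is asked for, a point or a joint stands for the part that bears it (a point fixed in the world has none). Each returns a list of dicts, best first, with "score" (0 to 1); they miss things now and then, are a little off and sometimes report something else, mostly with a low value. They report only what shows in the picture. A call takes as long as a camera call. They do not tell look-alikes from the thing itself.
- r.outline_of(thing, camera): "mask" (400x640 bool, what is visible of it) and "bbox" ([centre column, centre row, width, height] in pixels, round what is visible of it).
The state is a dict: "time": time; "joint_positions": joint angles; "joint_vel": joint speeds; "joint_torque": joint torques, N m; "ee_pos": TCP position; "eef_rot": TCP orientation; "ft_force": force on the tool from outside, world axes, zero at the start; "torque": the same for the moment, N m; "width": finger opening in m; "grip_force": force on a finger pad.
Only numpy, scipy, OpenCV 4.12 (cv2) and the standard library are available. Lean on these libraries where they do the work, as an engineer would, in place of code of your own. Each camera call takes 0.05 s, during which the arm holds its last target. There are 200 camera calls.

## Working session

There is one attempt and no reset: what is moved stays moved. The work goes in short steps, Python scripts to look and compute and a shell command to move; the robot and the scene stay as the last step left them, time stands still between calls to the robot, and variables do not carry over. Pictures are saved under pics/ and viewed, at most 10 in all, crops included, and the job is handed in when it is done.

```bash
mkdir -p pics; ls; cat > h.py <<'E'
import numpy as np, cv2
from scipy.spatial.transform import Rotation as R
from bench import r
def att(c):
    a=np.array(c["attitude"]); return a if a.shape==(3,3) else R.from_quat(a).as_matrix()
def ray(c,u,v):
    d=att(c)@np.linalg.solve(np.array(c["camera_matrix"]),[u,v,1]); return np.array(c["xyz"]),d
def onz(c,u,v,z):
    o,d=ray(c,u,v); return o+d*(z-o[2])/d[2]
def proj(c,p):
    q=np.array(c["camera_matrix"])@(att(c).T@(np.array(p)-np.array(c["xyz"]))); return q[:2]/q[2]
def save(img,n): cv2.imwrite("pics/"+n,img[:,:,::-1])
E
python3 - <<'E'
from h import *
for n in("top","scene"):
    c=r.camera(n); save(c["img"],n+"0.png"); print(n,c["xyz"],c["attitude"],c["camera_matrix"])
    for t in("viewer","cover","offcut","mug_b","can_b","tape_b","label_b"):
        for o in r.outline_of(t,n)[:3]:
            cc=cv2.minAreaRect(np.argwhere(o["mask"])[:,::-1].astype(np.float32)); print(t,round(o["score"],2),np.round(o["bbox"]),[np.round(x) for x in cc])
s=r.read_state();print(s)
E
```

```text
pics
top [ 0.53945684 -0.05541678  1.11273018] [-0.70382742  0.70999995 -0.02129791  0.00856995] [[381.55586049   0.         318.65623409]
 [  0.         381.55586049 195.25409816]
 [  0.           0.           1.        ]]
viewer 0.91 [344. 188.  89.  88.] [array([342., 189.]), array([76., 79.]), np.float64(12.0)]
viewer 0.19 [341. 187.  83.  80.] [array([342., 189.]), array([73., 67.]), np.float64(12.0)]
cover 0.65 [343. 189.  82.  76.] [array([343., 189.]), array([73., 66.]), np.float64(12.0)]
offcut 0.94 [322. 269.  42.  14.] [array([321., 267.]), array([13., 43.]), np.float64(81.0)]
offcut 0.84 [216. 259.  16.  40.] [array([217., 261.]), array([43., 14.]), np.float64(85.0)]
offcut 0.73 [350. 175.  46.  13.] [array([347., 174.]), array([45., 12.]), np.float64(3.0)]
mug_b 0.69 [210. 149.  45.  37.] [array([210., 150.]), array([34., 43.]), np.float64(90.0)]
mug_b 0.51 [343. 192.  78.  75.] [array([342., 190.]), array([73., 65.]), np.float64(13.0)]
mug_b 0.38 [343. 188.  88.  87.] [array([342., 189.]), array([74., 78.]), np.float64(12.0)]
can_b 0.57 [346. 128.  24.  24.] [array([345
[... 1711 characters left out ...]
357222,  0.33217539, -0.06472931,  1.46010589,  0.02159823,
        1.34989068, -0.08849321]), 'joint_vel': array([ 1.52271485e-05,  4.55815911e-04, -5.36525236e-04, -1.33648878e-03,
       -8.93917453e-04,  2.49840107e-04, -5.68351872e-04]), 'joint_torque': array([ 2.44317164e-05, -6.22974944e+01,  2.48281611e-02, -3.90108955e+01,
       -6.12951326e-02,  3.12450598e-02,  1.88684652e-06]), 'ee_pos': array([0.27734584, 0.56011675, 0.23358816]), 'eef_rot': array([ 2.27873650e-01,  9.73690709e-01,  5.91048813e-05, -2.30392958e-06]), 'ft_force': array([0.39716461, 0.80996014, 0.1594101 ]), 'torque': array([-0.01575868, -0.01032316,  0.00205275]), 'grip_force': 0.0, 'width': 0.08712665832702447}
```

```bash
python3 - <<'E'
import cv2
a=cv2.imread("pics/top0.png")[90:310,180:460]
cv2.imwrite("pics/top0c.png",cv2.resize(a,None,fx=2.7,fy=2.7,interpolation=cv2.INTER_CUBIC))
a=cv2.imread("pics/scene0.png")[110:400,200:460]
cv2.imwrite("pics/scene0c.png",cv2.resize(a,None,fx=2,fy=2,interpolation=cv2.INTER_CUBIC))
E
```

```text
(no output)
```

View pics/top0c.png

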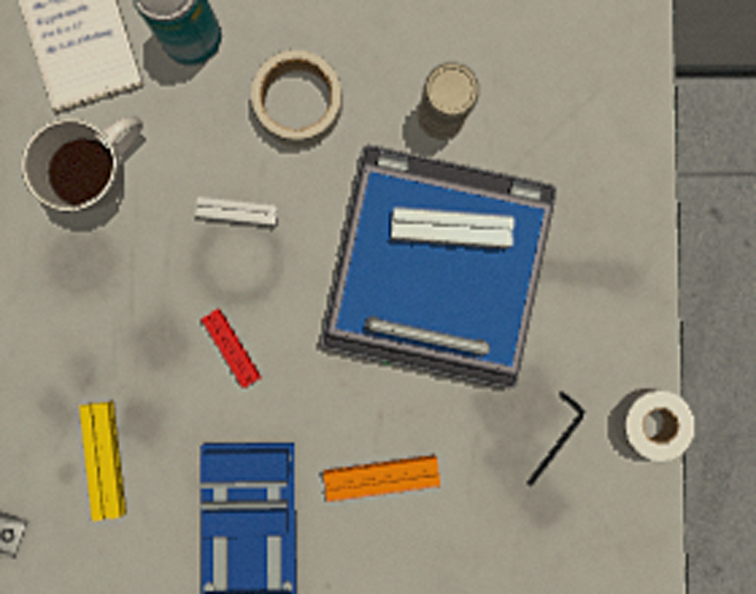

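View pics/scene0c.png

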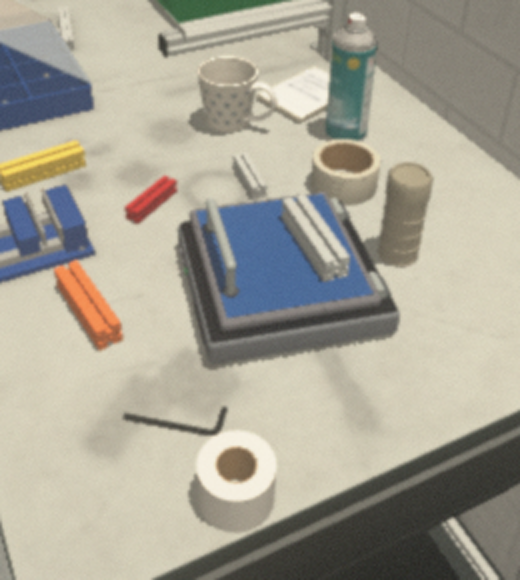

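Silver/white profiles: the one on the lid at (347,174), larger, and a small one at (267,168). Coloured ones: orange (322,269), yellow (217,261), red (266,218). The one on the lid fits (plain aluminium, larger, on the lid); both crops confirm it. The viewer's hinge is at the far side (tabs at the top) and the bar is at the front, about (337,214).

```bash
cat >> h.py <<'E'
from scipy.optimize import minimize
def boxpts(x0,x1,y0,y1,z0,z1): return np.array([[x,y,z] for x in(x0,x1) for y in(y0,y1) for z in(z0,z1)],float)
def sil(c,boxes,T):
    m=np.zeros((1600,2560),np.uint8)
    for b in boxes:
        p=np.array([proj(c,T(q)) for q in b]); h=cv2.convexHull((p*4+1.5).astype(np.float32)).round().astype(np.int32)
        cv2.fillConvexPoly(m,h,1)
    return cv2.resize(m.astype(np.float32),(640,400),interpolation=cv2.INTER_AREA)
def fit(cams,masks,boxes,x0,z=0,step=(.01,.01,.08)):
    def T(v): 
        A=R.from_euler("z",v[2]).as_matrix(); return lambda q:A@q+np.array([v[0],v[1],z])
    def f(v):
        s=0
        for c,m in zip(cams,masks):
            k=sil(c,boxes,T(v)); s+=1-np.minimum(k,m).sum()/np.maximum(k,m).sum()
        return s
    S=np.array([x0]+[np.array(x0)+np.eye(3)[i]*step[i] for i in range(3)])
    o=minimize(f,x0,method="Nelder-Mead",options=dict(initial_simplex=S,xatol=2e-4,fatol=1e-4,maxiter=150)); return o.x,o.fun
VB=[boxpts(-.11,.11,-.105,.105,0,.045),boxpts(-.095,.086,-.1,.1,.045,.064),boxpts(-.081,-.069,-.055,.055,.098,.11)]
E
python3 - <<'E'
from h import *
cs={n:r.camera(n) for n in("top","scene")}
def mk(t,n,u,v):
    for o in r.outline_of(t,n):
        if abs(o["bbox"][0]-u)<6 and abs(o["bbox"][1]-v)<6: return o["mask"]
def hull(m):
    k=np.zeros(m.shape,np.uint8); cv2.fillConvexPoly(k,cv2.convexHull(np.argwhere(m)[:,::-1].astype(np.int32)),1); return k
P={"top":((344,188),(350,175)),"scene":((345,251),(358,229))}
C=[cs[n] for n in cs]
mv=[hull(mk("viewer",n,*P[n][0])) for n in cs]
x0=onz(cs["top"],342,189,.05)[:2]
for sel in ([0,1],[0],[1]): print("viewer",fit([C[i] for i in sel],[mv[i] for i in sel],VB,[*x0,-.2]))
mo=[hull(mk("offcut",n,*P[n][1])) for n in cs]
x0=onz(cs["top"],347,174,.08)[:2]
for sel in ([0,1],[0]): print("off",fit([C[i] for i in sel],[mo[i] for i in sel],[boxpts(-.015,.015,-.06,.06,0,.03)],[*x0,-.05],z=.064))
for n in cs: print(n,mo[0].sum(),mo[1].sum())
E
```

```text
viewer (array([ 0.60451424, -0.13978293, -0.2250773 ]), np.float64(0.08612942695617676))
viewer (array([ 0.60203339, -0.14120888, -0.22589945]), np.float64(0.03250008821487427))
viewer (array([ 0.60607429, -0.13566642, -0.2272266 ]), np.float64(0.036878764629364014))
off (array([ 0.64008282, -0.15086279, -0.0760418 ]), np.float64(0.173148512840271))
off (array([ 0.6390591 , -0.15083861, -0.0686446 ]), np.float64(0.06577670574188232))
top 562 743
scene 562 743
```

```bash
cat >> h.py <<'E'
V=np.array([.604,-.140]); VY=-.225
def vw(x,y,z):
    c,s=np.cos(VY),np.sin(VY); return np.array([V[0]+c*x-s*y,V[1]+s*x+c*y,z])
def plan(tgts,yang=None,mm=.035):
    "tool-down; turn first (rad about tool z), then shift per leg in tool axes"
    s=r.read_state(); A=R.from_quat(s["eef_rot"]).as_matrix(); p=np.array(s["ee_pos"])
    t=0
    if yang is not None:
        cur=np.arctan2(A[1,1],A[0,1]); t=-((yang-cur+np.pi/2)%np.pi-np.pi/2)
        A=A@R.from_euler("z",t).as_matrix(); print("turn",round(t,4),"rows",int(np.ceil(abs(t)/.124)))
    for g in tgts:
        d=A.T@(np.array(g)-p); n=max(1,int(np.ceil(np.linalg.norm(d)/mm))); print("shift",d.round(4),"rows",n,"each",(d/n).round(4)); p=np.array(g)
    print("q",np.round(s["joint_positions"],2),"p",s["ee_pos"].round(4),"t",s["time"])
E
python3 -c "
from h import *
plan([[.64,-.151,.234],[.64,-.151,.082]],-.073)"
```

```text
turn 1.1841 rows 10
shift [-6.828e-01  4.136e-01 -5.000e-04] rows 23 each [-0.0297  0.018  -0.    ]
shift [-0.    -0.     0.152] rows 5 each [-0.     -0.      0.0304]
q [-1.13  0.33 -0.06  1.46  0.02  1.35 -0.09] p [0.2773 0.5601 0.2336] t 1.1
```

```bash
python3 -m pendant '[[0,0,0,0.118],[0,0,0,0.118],[0,0,0,0.118],[0,0,0,0.118],[0,0,0,0.118],[0,0,0,0.118],[0,0,0,0.118],[0,0,0,0.118]]'
python3 -m pendant '[[0,0,0,0.12],[0,0,0,0.12],[-0.03,0.018,0,0],[-0.03,0.018,0,0],[-0.03,0.018,0,0],[-0.03,0.018,0,0],[-0.03,0.018,0,0],[-0.03,0.018,0,0]]'
python3 -m pendant '[[-0.03,0.018,0,0],[-0.03,0.018,0,0],[-0.03,0.018,0,0],[-0.03,0.018,0,0],[-0.03,0.018,0,0],[-0.03,0.018,0,0],[-0.03,0.018,0,0],[-0.03,0.018,0,0]]'
python3 -m pendant '[[-0.03,0.018,0,0],[-0.03,0.018,0,0],[-0.03,0.018,0,0],[-0.03,0.018,0,0],[-0.03,0.018,0,0],[-0.03,0.018,0,0],[0,0,0,0],[0,0,0,0]]'
python3 -c "
from h import *
plan([[.64,-.151,.234],[.64,-.151,.082]],-.073)
c=r.camera('wrist');save(c['img'],'w1.png')
for o in r.outline_of('offcut','wrist')[:3]: print(o['score'],o['bbox'])
o=r.outline_of('offcut','wrist')[0]
q=np.argwhere(o['mask'])[:,::-1].astype(np.float32);b=cv2.boxPoints(cv2.minAreaRect(q))
print([onz(c,u,v,.094).round(4) for u,v in b])
o=r.outline_of('bar','wrist')
print([(x['score'],x['bbox']) for x in o])
"
```

```text
time: 1.77
ee_pos: [0.2773, 0.5601, 0.2336]
eef_rot: [0.648, 0.762, 0.0, -0.0]
ft_force: [0.1, -0.1, 0.0]
width: 0.087
grip_force: 0.0
time: 2.43
ee_pos: [0.3724, 0.3712, 0.2337]
eef_rot: [0.732, 0.681, 0.0, -0.0]
ft_force: [0.4, 0.4, 0.5]
width: 0.0871
grip_force: 0.0
time: 3.1
ee_pos: [0.4986, 0.1212, 0.2339]
eef_rot: [0.732, 0.681, 0.0, -0.0]
ft_force: [0.8, 0.7, -0.9]
width: 0.0871
grip_force: 0.0
time: 3.77
ee_pos: [0.5928, -0.067, 0.2333]
eef_rot: [0.734, 0.679, -0.0, 0.0]
ft_force: [-0.2, 0.5, -0.3]
width: 0.0871
grip_force: 0.0
turn -0.0039 rows 1
shift [-0.0804  0.0532 -0.0006] rows 3 each [-0.0268  0.0177 -0.0002]
shift [0.0002 0.     0.152 ] rows 5 each [0.     0.     0.0304]
q [-0.46  0.3   0.61  1.57 -0.17  1.33  0.09] p [ 0.5928 -0.067   0.2333] t 3.7667
0.63 [240.2, 36.5, 79.9, 72.5]
0.61 [133.2, 204.6, 78.2, 105.5]
0.6 [381.0, 269.9, 45.0, 123.2]
[array([0.5011, 0.0512, 0.094 ]), array([0.5611, 0.0874, 0.094 ]), array([0.5739, 0.0705, 0.094 ]), array([0.5134, 0.0329, 0.094 ])]
[(0.62, [345.1, 245.4, 208.0, 195.1])]
```

```bash
python3 -m pendant '[[-0.027,0.018,0,0],[-0.027,0.018,0,0],[-0.026,0.017,0,0],[0,0,0,0],[0,0,0,0]]'
cat > m.py <<'E'
from h import *
def offs(z,near=None,cam='wrist'):
    c=r.camera(cam); out=[]
    for o in r.outline_of('offcut',cam):
        q=np.argwhere(o['mask'])[:,::-1].astype(np.float32);b=cv2.boxPoints(cv2.minAreaRect(q))
        w=np.array([onz(c,u,v,z)[:2] for u,v in b]); e1,e2=w[1]-w[0],w[2]-w[1]
        L=e1 if np.linalg.norm(e1)>np.linalg.norm(e2) else e2
        print('offcut',round(o['score'],2),np.round(o['bbox']),'ctr',w.mean(0).round(4),'len',np.linalg.norm(e1).round(3),np.linalg.norm(e2).round(3),'yaw',round(float((np.arctan2(L[1],L[0]))%np.pi-np.pi/2),3))
    return c
E
python3 -c "
from m import *
c=offs(.094);save(c['img'],'w2.png')
s=r.read_state();print(s['ee_pos'],s['eef_rot'])"
```

```text
time: 4.38
ee_pos: [0.6397, -0.1489, 0.2332]
eef_rot: [0.733, 0.68, -0.0, -0.0]
ft_force: [-0.1, 0.0, 0.5]
width: 0.0871
grip_force: 0.0
offcut 0.89 [ 70. 131.  92. 124.] ctr [ 0.4359 -0.0798] len 0.041 0.102 yaw 0.131
offcut 0.82 [324. 197.  39. 143.] ctr [ 0.6398 -0.1534] len 0.122 0.029 yaw -0.098
[ 0.63965413 -0.14645864  0.23344823] [ 7.31833169e-01  6.81483601e-01  3.23702833e-04 -4.56716476e-04]
```

View pics/w2.png

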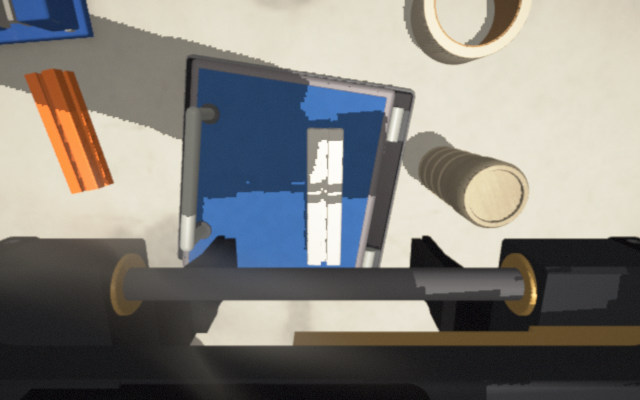

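```bash
python3 -m pendant '[[0.003,0.001,0.035,0.02],[0,0,0.035,0],[0,0,0.035,0],[0,0,0.03,0],[0,0,0.016,0],[0,0,0,0],[0,0,0,0]]'
python3 -m pendant '[[0,0,0,0],[0,0,0,0],[0,0,0,0],[0,0,0,0],[0,0,0,0],[0,0,0,0],[0,0,0,0]]' 0.2 25
```

```text
time: 5.07
ee_pos: [0.6407, -0.1435, 0.0827]
eef_rot: [0.739, 0.674, 0.0, -0.001]
ft_force: [0.7, -0.2, 0.5]
width: 0.087
grip_force: 0.0
time: 5.65
ee_pos: [0.6409, -0.1453, 0.0826]
eef_rot: [0.739, 0.673, 0.0, 0.0]
ft_force: [-0.7, 0.1, -0.1]
width: 0.0483
grip_force: 0.0
```

```bash
python3 -m pendant '[[0,0,0,0],[0,0,0,0],[0,0,0,0],[0,0,0,0]]' 0.2 25
python3 -m pendant '[[0,0,-0.02,0],[0,0,-0.035,0],[0,0,-0.035,0],[0,0,-0.035,0],[0,0,0,0]]'
python3 -c "
from h import *
plan([[.53,.21,.2],[.53,.21,.019]],0.0)
c=r.camera('wrist');A=R.from_quat(r.read_state()['eef_rot']).as_matrix();print('cam in tool',A.T@(c['xyz']-r.read_state()['ee_pos']),'toolx',A[:,0])"
```

```text
time: 5.98
ee_pos: [0.6409, -0.1453, 0.0825]
eef_rot: [0.739, 0.673, -0.0, -0.0]
ft_force: [0.9, -0.1, -0.0]
width: 0.0302
grip_force: 25.0
time: 6.4
ee_pos: [0.6435, -0.1465, 0.2151]
eef_rot: [0.739, 0.673, 0.003, 0.004]
ft_force: [1.2, -1.0, -0.8]
width: 0.0299
grip_force: 25.0
turn -0.0934 rows 1
shift [ 0.3565 -0.1136  0.0135] rows 11 each [ 0.0324 -0.0103  0.0012]
shift [ 0.0002 -0.0018  0.181 ] rows 6 each [ 0.     -0.0003  0.0302]
q [-0.29  0.46  0.63  1.42 -0.27  1.33  0.25] p [ 0.6435 -0.1465  0.2151] t 6.4
cam in tool [ 6.95569471e-02 -1.40887340e-04 -1.55249610e-01] toolx [ 9.30684290e-02  9.95659712e-01 -6.96634469e-05]
```

```bash
python3 -m pendant '[[0,0,0,-0.093],[0.0325,-0.0103,0,0],[0.0325,-0.0103,0,0],[0.0325,-0.0103,0,0],[0.0325,-0.0103,0,0],[0.0325,-0.0103,0,0],[0.0325,-0.0103,0,0],[0.0325,-0.0103,0,0]]'
python3 -m pendant '[[0.0325,-0.0103,0,0],[0.0325,-0.0103,0,0],[0.0325,-0.0103,0,0],[0.032,-0.0103,0,0],[0,0,0.035,0],[0,0,0.035,0],[0,0,0.035,0],[0,0,0,0]]'
python3 -c "
from h import *
plan([[.53,.21,.0195]],0.0)
c=r.camera('top');save(c['img'][90:310,160:440],'t2.png')"
```

```text
time: 7.12
ee_pos: [0.5673, 0.0838, 0.2062]
eef_rot: [0.707, 0.707, -0.001, -0.001]
ft_force: [0.4, -0.1, -1.7]
width: 0.0301
grip_force: 25.0
time: 7.78
ee_pos: [0.5228, 0.21, 0.095]
eef_rot: [0.707, 0.707, -0.006, -0.001]
ft_force: [-2.0, -1.0, -2.8]
width: 0.0295
grip_force: 25.0
turn 0.0007 rows 1
shift [0.0005 0.008  0.0754] rows 3 each [0.0002 0.0027 0.0251]
q [-0.83  0.34  0.43  1.8  -0.16  1.05 -0.33] p [0.5228 0.21   0.095 ] t 7.7833
```

View pics/t2.png

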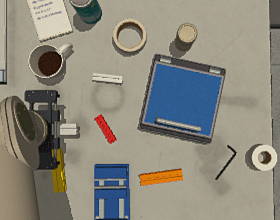

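```bash
python3 -m pendant '[[0,-0.028,0,0],[0,0,0.025,0],[0,0,0.025,0],[0,0,0.018,0],[0,0,0.005,0],[0,0,0,0],[0,0,0,0]]'
python3 -c "
from h import *
plan([[.495,.21,.0185]],0.0)"
```

```text
time: 8.42
ee_pos: [0.5007, 0.2121, 0.0313]
eef_rot: [0.707, 0.707, 0.001, 0.0]
ft_force: [0.9, 0.9, -1.8]
width: 0.0294
grip_force: 25.0
turn -0.0004 rows 1
shift [-0.0021 -0.0057  0.0128] rows 1 each [-0.0021 -0.0057  0.0128]
q [-0.83  0.38  0.41  1.9  -0.19  0.89 -0.33] p [0.5007 0.2121 0.0313] t 8.4167
```

```bash
python3 -m pendant '[[0,0,0.006,0],[0,0,0.005,0],[0,0,0,0],[0,0,0,0]]'
```

```text
time: 8.75
ee_pos: [0.4996, 0.2118, 0.0187]
eef_rot: [0.707, 0.707, 0.0, -0.0]
ft_force: [-0.6, 0.3, -2.0]
width: 0.0297
grip_force: 25.0
```

```bash
python3 -m pendant '[[0,0,0.0015,0],[0,0,0,0],[0,0,0,0]]'; python3 -m pendant '[[0,0,0,0],[0,0,0,0],[0,0,0,0],[0,0,0,0],[0,0,0,0]]' 0.6
python3 -m pendant '[[0,0,-0.03,0],[0,0,-0.04,0],[0,0,-0.04,0],[0,0,-0.04,0],[0,0,-0.03,0],[0,0,0,0]]' 
python3 -c "
from m import *
c=offs(.03);offs(.03,cam='top')
b=vw(-.075,0,.104); print('bar',b); plan([[b[0],b[1],.2],[b[0],b[1],.096]],VY)"
```

```text
time: 9.0
ee_pos: [0.4997, 0.2118, 0.0184]
eef_rot: [0.707, 0.707, 0.0, -0.0]
ft_force: [-4.6, -1.6, 14.2]
width: 0.03
grip_force: 25.0
time: 9.42
ee_pos: [0.4997, 0.2117, 0.017]
eef_rot: [0.707, 0.707, 0.0, 0.0]
ft_force: [0.2, -0.1, -0.3]
width: 0.05
grip_force: 0.4
time: 9.92
ee_pos: [0.5023, 0.2128, 0.2037]
eef_rot: [0.707, 0.707, 0.005, 0.001]
ft_force: [1.0, 0.6, 0.5]
width: 0.0522
grip_force: 0.0
offcut 0.93 [337. 315.  71.  31.] ctr [0.5143 0.0841] len 0.077 0.03 yaw -1.068
offcut 0.7 [318. 194.  36. 125.] ctr [0.4982 0.2043] len 0.028 0.121 yaw 0.006
offcut 0.6 [216. 185. 137.  42.] ctr [0.4008 0.2131] len 0.123 0.035 yaw -1.471
offcut 0.97 [217. 264.  16.  40.] ctr [0.3997 0.2103] len 0.038 0.122 yaw -1.462
offcut 0.81 [221. 229.  44.   9.] ctr [0.4979 0.2037] len 0.124 0.028 yaw -0.01
offcut 0.74 [265. 218.  23.  32.] ctr [0.5207 0.0777] len 0.024 0.083 yaw -1.036
offcut 0.55 [321. 267.  43.  16.] ctr [ 0.3825 -0.0806] len 0.121 0.036 yaw 0.123
offcut 0.48 [269. 169.  28.   7.] ctr [0.6633 0.0694] len 0.022 0.084 yaw -0.107
bar [ 0.53089044 -0.12326702  0.104     ]
turn 0.2251 rows 2
shift [-0.3192  0.1058 -0.0038] rows 10 each [-0.0319  0.0106 -0.0004]
shift [1.00e-04 1.00e-04 1.04e-01] rows 3 each [0.     0.     0.0347]
q [-0.89  0.18  0.45  1.76 -0.08  1.23 -0.41] p [0.499  0.2115 0.196 ] t 10.1167
```

```bash
python3 -m pendant '[[0,0,0,0.113],[0,0,0,0.112],[-0.032,0.0106,0,0],[-0.032,0.0106,0,0],[-0.032,0.0106,0,0],[-0.032,0.0106,0,0],[-0.032,0.0106,0,0],[-0.032,0.0106,0,0]]' 0.5
python3 -m pendant '[[-0.032,0.0106,0,0],[-0.032,0.0106,0,0],[-0.032,0.0106,0,0],[-0.032,0.0106,0,0],[0,0,0,0],[0,0,0,0]]'
python3 -c "
from h import *
b=vw(-.075,0,.104); plan([[b[0],b[1],.2],[b[0],b[1],.096]],VY)
c=r.camera('wrist');save(c['img'],'w3.png')
for x in (-.075,): print(proj(c,vw(-.075,.055,.104)),proj(c,vw(-.075,-.055,.104)),'lid',proj(c,vw(-.095,.1,.064)),proj(c,vw(.086,.1,.064)))
"
```

```text
time: 10.78
ee_pos: [0.5178, 0.0087, 0.1956]
eef_rot: [0.782, 0.623, -0.001, -0.0]
ft_force: [0.5, 0.5, -0.4]
width: 0.0434
grip_force: 0.0
time: 11.28
ee_pos: [0.5305, -0.1261, 0.1956]
eef_rot: [0.783, 0.622, -0.001, -0.0]
ft_force: [0.6, 0.2, -0.7]
width: 0.0436
grip_force: 0.0
turn -0.0042 rows 1
shift [ 0.0028 -0.0002 -0.0044] rows 1 each [ 0.0028 -0.0002 -0.0044]
shift [0.0002 0.0002 0.104 ] rows 3 each [0.0001 0.0001 0.0347]
q [-0.49  0.21  0.73  1.76 -0.15  1.23  0.05] p [ 0.5305 -0.1261  0.1956] t 11.2833
[323.8941591  128.69397342] [324.58112949 275.43801693] lid [297.39472182  65.75088935] [535.75335993  64.28270189]
```

View pics/w3.png

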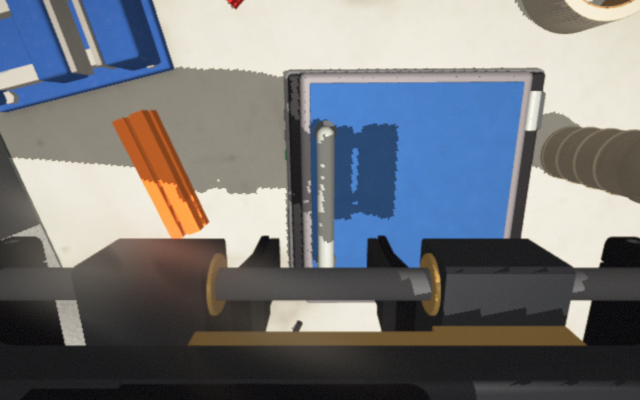

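Bar at column 326, rows 125 and below, within 2 px of the prediction; the jaws straddle it.

```bash
sed -i 's/V=np.array(\[.604,-.140\])/V=np.array([.6055,-.1395])/' h.py
python3 -m pendant '[[0.002,0.001,0.03,0],[0,0,0.035,0],[0,0,0.025,0],[0,0,0.0095,0],[0,0,0,0]]'
python3 -m pendant '[[0,0,0,0],[0,0,0,0],[0,0,0,0],[0,0,0,0],[0,0,0,0],[0,0,0,0],[0,0,0,0]]' 0 30
python3 -c "
from h import *
s=r.read_state();print(s['ee_pos'],s['width'],s['grip_force'],'expect bar',vw(-.075,0,.104))
# arc in tool frame: tool y = viewer x, z down
a0=np.arctan2(.05,.165);L=np.hypot(.05,.165)
f=lambda t:np.array([-L*np.cos(a0+t),L*np.sin(a0+t)])
for k in range(16):
    d=f(np.radians(4*(k+1)))-f(np.radians(4*k)); print(4*k+4,'y %.4f z %.4f'%(d[0],-d[1]))
"
```

```text
time: 11.75
ee_pos: [0.5313, -0.1205, 0.0951]
eef_rot: [0.781, 0.624, -0.002, -0.002]
ft_force: [0.3, 0.3, -0.5]
width: 0.0438
grip_force: 0.0
time: 12.33
ee_pos: [0.533, -0.122, 0.098]
eef_rot: [0.782, 0.623, 0.0, -0.0]
ft_force: [-2.4, 1.2, 5.5]
width: 0.0111
grip_force: 30.0
[ 0.53301373 -0.12204963  0.09799633] 0.011059377085729887 30.000508725643158 expect bar [ 0.53239044 -0.12276702  0.104     ]
4 y 0.0039 z -0.0114
8 y 0.0047 z -0.0111
12 y 0.0054 z -0.0107
16 y 0.0062 z -0.0103
20 y 0.0069 z -0.0099
24 y 0.0076 z -0.0094
28 y 0.0082 z -0.0088
32 y 0.0088 z -0.0082
36 y 0.0093 z -0.0076
40 y 0.0098 z -0.0069
44 y 0.0103 z -0.0062
48 y 0.0107 z -0.0055
52 y 0.0111 z -0.0047
56 y 0.0114 z -0.0039
60 y 0.0116 z -0.0031
64 y 0.0118 z -0.0023
```

```bash
cat > ang.py <<'E'
from h import *
s=r.read_state();A=R.from_quat(s['eef_rot']).as_matrix()
d=np.array(s['ee_pos'])-[.5330,-.1220,.0980]; u=np.array([np.cos(VY),np.sin(VY)])
x=-.165+d[:2]@u; z=.05+d[2]; print('ang',np.degrees(np.arctan2(z,-x)-np.arctan2(.05,.165)),'rad',np.hypot(x,z),'lat',d[:2]@[-u[1],u[0]],'yang',np.arctan2(A[1,1],A[0,1]),'F',s['ft_force'],s['width'])
E
python3 -m pendant '[[0,0.0019,-0.0057,0],[0,0.0020,-0.0057,0],[0,0.0023,-0.0056,0],[0,0.0024,-0.0055,0],[0,0.0027,-0.0054,0],[0,0.0027,-0.0053,0],[0,0,0,0],[0,0,0,0]]'; python3 ang.py
```

```text
time: 13.0
ee_pos: [0.5464, -0.1251, 0.1317]
eef_rot: [0.782, 0.623, -0.0, -0.001]
ft_force: [-6.8, 3.6, 2.5]
width: 0.0111
grip_force: 30.0
ang 12.107272580671523 rad 0.17287826715864554 lat -7.381356904421472e-05 yang -0.22508266344330696 F [-6.76275189  3.61824754  2.46218224] 0.011104004990458279
```

```bash
python3 -m pendant '[[0,0.0062,-0.0103,0],[0,0.0069,-0.0099,0],[0,0.0076,-0.0094,0],[0,0.0082,-0.0088,0],[0,0.0088,-0.0082,0],[0,0.0093,-0.0076,0],[0,0,0,0],[0,0,0,0]]'; python3 ang.py
```

```text
time: 13.67
ee_pos: [0.5915, -0.1354, 0.1878]
eef_rot: [0.782, 0.623, 0.0, -0.002]
ft_force: [-18.6, 6.5, 21.7]
width: 0.0112
grip_force: 30.0
ang 36.25025215512327 rad 0.17482960933172795 lat 4.6657537138494305e-05 yang -0.22502624730862103 F [-18.62532519   6.53197061  21.67800696] 0.011248317997372404
```

```bash
python3 -m pendant '[[0,0.0015,0.0018,0],[0,0.0098,-0.0069,0],[0,0.0103,-0.0062,0],[0,0.0107,-0.0055,0],[0,0.0111,-0.0045,0],[0,0.0057,-0.0020,0],[0,0,0,0],[0,0,0,0]]'; python3 ang.py
```

```text
time: 14.33
ee_pos: [0.6416, -0.1471, 0.2126]
eef_rot: [0.782, 0.623, 0.002, 0.001]
ft_force: [-7.8, 3.8, 18.1]
width: 0.0107
grip_force: 30.0
ang 55.1109199537013 rad 0.17312778562341752 lat -0.0002040464921088122 yang -0.22464954698047143 F [-7.84985219  3.77572788 18.12375125] 0.010653094187899557
```

```bash
python3 -m pendant '[[0,0.0075,-0.0015,0],[0,0.0075,-0.001,0],[0,0,0,0],[0,0,0,0],[0,0,0,0]]'; python3 ang.py
```

```text
time: 14.75
ee_pos: [0.6568, -0.1505, 0.2163]
eef_rot: [0.782, 0.623, 0.003, 0.002]
ft_force: [-7.2, 3.2, 22.2]
width: 0.0114
grip_force: 30.0
ang 60.42375710945861 rad 0.17255979895405807 lat -0.00019574050677694942 yang -0.2244341096944198 F [-7.20142791  3.21947537 22.18779463] 0.011396089703124416
```

```bash
python3 -m pendant '[[0,0,-0.002,0],[0,0,0,0],[0,0,0,0]]'; python3 ang.py
python3 -m pendant '[[0,0,0,0],[0,0,0,0],[0,0,0,0],[0,0,0,0]]' 0.28; python3 ang.py
python3 -m pendant '[[0,0,-0.02,0],[0,0,-0.03,0],[0,0,-0.03,0],[0,0,-0.02,0],[0,0,0,0]]'
python3 - <<'E'
from h import *
for n in('scene','top'):
    c=r.camera(n); img=c['img'].copy()
    for a,col in((58,(255,0,0)),(60,(0,255,0)),(62,(255,255,0))):
        t=np.radians(a); P=lambda x,y,z:vw(.09-(x*np.cos(t)-z*-0+0) + z*np.sin(t),y,.054+x*np.sin(t)+z*np.cos(t))
        pts=[P(.185,-.1,.01),P(.185,.1,.01),P(.165,-.055,.05),P(.165,.055,.05)]
        for p in pts:
            u=proj(c,p); print(n,a,u.round(1))
            cv2.circle(img,tuple(np.round(u*8).astype(int).tolist()),8,col,-1,shift=3)
    u0=[280,150,440,290] if n=='scene' else [270,120,430,260]
    save(cv2.resize(img[u0[1]:u0[3],u0[0]:u0[2]],None,fx=4,fy=4,interpolation=cv2.INTER_NEAREST),n+'_lid.png')
E
```

```text
time: 15.0
ee_pos: [0.6567, -0.1505, 0.2164]
eef_rot: [0.782, 0.623, 0.002, 0.002]
ft_force: [-2.0, 1.1, 13.6]
width: 0.0109
grip_force: 30.0
ang 60.410021605765266 rad 0.1726711046680469 lat -0.0001451176390721644 yang -0.22446883277598584 F [-1.98958121  1.10034883 13.57240346] 0.010868674120662045
time: 15.33
ee_pos: [0.6551, -0.1501, 0.2129]
eef_rot: [0.782, 0.623, 0.0, 0.0]
ft_force: [-0.9, -0.6, 0.0]
width: 0.0232
grip_force: 0.0
ang 59.58840772265362 rad 0.16959325107352877 lat -0.00019827579868460146 yang -0.22494504750903252 F [-0.8599235  -0.56842377  0.04063898] 0.023205394470307866
time: 15.75
ee_pos: [0.6561, -0.1509, 0.3176]
eef_rot: [0.782, 0.623, 0.002, 0.003]
ft_force: [0.8, -0.2, 0.5]
width: 0.0248
grip_force: 0.0
scene 58 [357.5 208.1]
scene 58 [332.1 156.3]
scene 58 [372.1 190.3]
scene 58 [356.2 162.6]
scene 60 [360.4 206.5]
scene 60 [334.5 154.9]
scene 60 [374.8 189.4]
scene 60 [358.8 161.8]
scene 62 [363.4 204.9]
scene 62 [337.  153.6]
scene 62 [377.6 188.6]
scene 62 [361.3 161. ]
top 58 [388.7 192. ]
top 58 [305.9 173.8]
top 58 [374.3 169.3]
top 58 [328.6 159.3]
top 60 [389.4 189.6]
top 60 [306.4 171.3]
top 60 [374.9 166.9]
top 60 [329.2 156.8]
top 62 [390.2 187.1]
top 62 [306.9 168.7]
top 62 [375.5 164.4]
top 62 [329.8 154.3]
```

View pics/scene_lid.png

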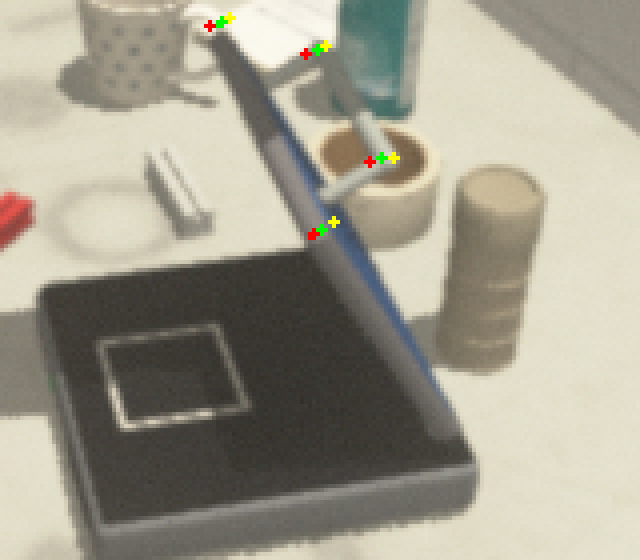

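```bash
python3 -c "
from h import *
c=r.camera('scene'); print('pad px',proj(c,vw(-.045,0,.047)),'seen ~',(323,244.2))
plan([[.498,.158,.3],[.498,.158,.013]],0.0)
f=lambda a:np.array([-.108*np.cos(np.radians(a)),.108*np.sin(np.radians(a))])
for k in range(16):
    d=f(11.2+6*(k+1))-f(11.2+6*k); print(6*k+6,'x %.4f z %.4f'%(d[0],-d[1]))
"
```

```text
pad px [321.83099129 241.9016405 ] seen ~ (323, 244.2)
turn -0.2251 rows 2
shift [ 0.3081 -0.1567  0.0121] rows 10 each [ 0.0308 -0.0157  0.0012]
shift [-0.00e+00  2.00e-04  2.87e-01] rows 9 each [-0.      0.      0.0319]
q [-0.31  0.48  0.71  1.22 -0.3   1.55  0.13] p [ 0.6547 -0.1501  0.3119] t 15.9
6 x 0.0028 z -0.0110
12 x 0.0039 z -0.0106
18 x 0.0050 z -0.0101
24 x 0.0060 z -0.0096
30 x 0.0070 z -0.0089
36 x 0.0079 z -0.0081
42 x 0.0087 z -0.0072
48 x 0.0094 z -0.0063
54 x 0.0100 z -0.0053
60 x 0.0105 z -0.0042
66 x 0.0109 z -0.0031
72 x 0.0111 z -0.0019
78 x 0.0113 z -0.0007
84 x 0.0113 z 0.0004
90 x 0.0112 z 0.0016
96 x 0.0110 z 0.0028
```

```bash
python3 -m pendant '[[0,0,0,-0.113],[0,0,0,-0.112],[0.031,-0.0157,0,0],[0.031,-0.0157,0,0],[0.031,-0.0157,0,0],[0.031,-0.0157,0,0],[0.031,-0.0157,0,0],[0.031,-0.0157,0,0]]' 0.6
python3 -m pendant '[[0.031,-0.0157,0,0],[0.031,-0.0157,0,0],[0.031,-0.0157,0,0],[0.029,-0.0157,0,0],[0,0,0.04,0],[0,0,0.04,0],[0,0,0.035,0],[0,0,0,0]]'
python3 -c "
from m import *
offs(.03)
plan([[.498,.158,.013]],0.0)"
```

```text
time: 16.57
ee_pos: [0.5591, 0.0375, 0.3112]
eef_rot: [0.707, 0.707, -0.001, -0.001]
ft_force: [1.5, 0.1, 0.2]
width: 0.0518
grip_force: 0.0
time: 17.23
ee_pos: [0.4935, 0.1568, 0.1904]
eef_rot: [0.707, 0.707, -0.006, -0.002]
ft_force: [-1.7, -0.8, -0.5]
width: 0.0519
grip_force: 0.0
offcut 0.98 [219. 126. 144.  48.] ctr [0.4005 0.2111] len 0.123 0.031 yaw -1.491
offcut 0.89 [500. 233.  34.  18.] ctr [0.66   0.1163] len 0.031 0.012 yaw -1.567
offcut 0.79 [334. 134.  37. 144.] ctr [0.4996 0.2034] len 0.03 0.12 yaw 0.021
offcut 0.67 [353. 247.  69.  38.] ctr [0.5228 0.0875] len 0.072 0.028 yaw -1.027
turn -0.0001 rows 1
shift [0.0007 0.0013 0.1842] rows 6 each [0.0001 0.0002 0.0307]
q [-0.85  0.13  0.49  1.8  -0.06  1.23 -0.34] p [0.4971 0.1576 0.1972] t 17.3333
```

```bash
python3 -m pendant '[[0,0.002,0.035,0],[0,0,0.04,0],[0,0,0.04,0],[0,0,0.035,0],[0,0,0.02,0],[0,0,0.01,0],[0,0,0,0],[0,0,0,0]]'
python3 -c "
from m import *
plan([[.499,.158,.0135]],0.0)"
```

```text
time: 18.0
ee_pos: [0.5014, 0.1585, 0.0196]
eef_rot: [0.707, 0.707, 0.001, 0.0]
ft_force: [0.2, 0.7, -0.4]
width: 0.052
grip_force: 0.0
turn -0.0 rows 1
shift [-0.0006 -0.0024  0.0061] rows 1 each [-0.0006 -0.0024  0.0061]
q [-0.78  0.37  0.45  1.96 -0.21  0.86 -0.22] p [0.5014 0.1585 0.0196] t 18.0
```

```bash
python3 -m pendant '[[0,-0.002,0.004,0],[0,0,0,0],[0,0,0,0]]'
python3 -m pendant '[[0,0,0,0],[0,0,0,0],[0,0,0,0],[0,0,0,0],[0,0,0,0],[0,0,0,0],[0,0,0,0]]' 0.2 7
```

```text
time: 18.25
ee_pos: [0.4984, 0.1584, 0.0148]
eef_rot: [0.707, 0.707, 0.001, 0.0]
ft_force: [1.0, 0.3, -0.4]
width: 0.0525
grip_force: 0.0
time: 18.83
ee_pos: [0.4981, 0.158, 0.0139]
eef_rot: [0.707, 0.707, 0.0, 0.0]
ft_force: [0.5, 0.5, 2.0]
width: 0.0301
grip_force: 7.0
```

Gripped. Tilt up along the arc.

```bash
python3 -m pendant '[[0.0013,0,-0.0055,0],[0.0015,0,-0.0055,0],[0.0019,0,-0.0053,0],[0.002,0,-0.0053,0],[0.005,0,-0.0101,0],[0.006,0,-0.0096,0],[0.007,0,-0.0089,0],[0,0,0,0]]'
python3 -m pendant '[[0.0079,0,-0.0081,0],[0.0087,0,-0.0072,0],[0.0094,0,-0.0063,0],[0.0,0,0,0]]'
python3 - <<'E'
from h import *
c=r.camera('scene'); b=proj(c,[.5,.25,.08]); u,v=int(b[0]),int(b[1]); print(u,v)
y0=max(0,v-60);x0=max(0,u-70)
save(cv2.resize(c['img'][y0:y0+130,x0:x0+150],None,fx=4,fy=4),'s_t.png')
E
```

```text
time: 19.5
ee_pos: [0.4989, 0.1854, 0.0663]
eef_rot: [0.706, 0.708, 0.002, 0.0]
ft_force: [0.8, -0.5, -1.4]
width: 0.0297
grip_force: 7.0
time: 19.83
ee_pos: [0.4983, 0.2118, 0.087]
eef_rot: [0.706, 0.708, 0.001, -0.0]
ft_force: [0.4, 0.5, -2.0]
width: 0.0299
grip_force: 7.0
246 159
```

View pics/s_t.png

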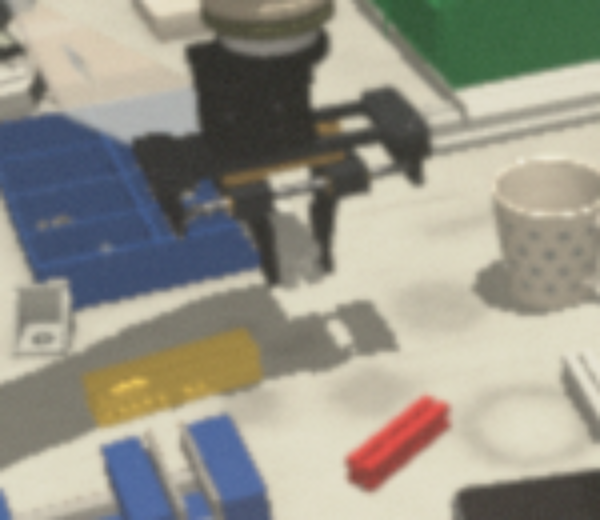

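```bash
python3 -m pendant '[[0.01,0,-0.0053,0],[0.0105,0,-0.0042,0],[0.0109,0,-0.0031,0],[0.0111,0,-0.0019,0],[0.0113,0,-0.0007,0],[0.0113,0,0.0004,0],[0.0112,0,0.0016,0],[0,0,0,0]]'
python3 - <<'E'
from h import *
s=r.read_state();print(s['ee_pos'],s['ft_force'],s['torque'])
c=r.camera('scene'); b=proj(c,[.5,.28,.07]); u,v=int(b[0]),int(b[1]); print(u,v)
a=cv2.resize(c['img'][v-60:v+60,u-60:u+60],None,fx=4,fy=4)
c=r.camera('wrist'); print(proj(c,[.5,.285,0]))
save(np.hstack([a[:400,:], c['img'][:400,200:500]]) if a.shape[0]>=400 else a,'s_t2.png')
E
```

```text
time: 20.55
ee_pos: [0.498, 0.2857, 0.0984]
eef_rot: [0.707, 0.707, -0.001, 0.001]
ft_force: [0.9, -2.1, -0.5]
width: 0.0298
grip_force: 7.0
[0.49795429 0.28568545 0.09839633] [ 0.86332802 -2.0879222  -0.52629454] [-0.62732616 -0.20522209 -0.03288676]
243 157
[327.11410426 208.38687015]
```

View pics/s_t2.png

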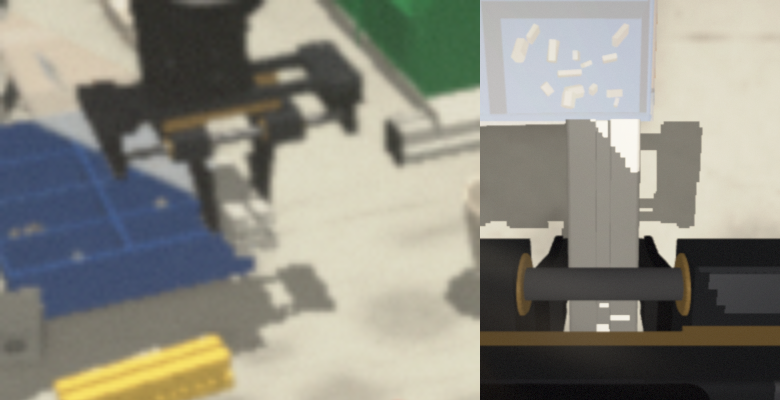

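```bash
python3 -m pendant '[[-0.03,0,0,0],[-0.035,0,0,0],[-0.03,0,0,0],[-0.03,0,0,0],[0,0,0,0],[0,0,0,0],[0,0,0,0],[0,0,0,0]]' 0.2 3
python3 - <<'E'
from h import *
s=r.read_state();print(s['ee_pos'],s['ft_force'],s['torque'])
c=r.camera('wrist'); W=c; save(c['img'],'w5.png')
c=r.camera('scene')
m=[(o['score'],o['bbox']) for o in r.outline_of('offcut','wrist')];print(m)
for o in r.outline_of('offcut','wrist'):
    if abs(o['bbox'][0]-325)<40 and o['bbox'][1]<240:
        rows=np.where(o['mask'].any(1))[0]; print([ (y,o['mask'][y].sum()) for y in range(rows[0],rows[-1],12)])
p=np.array(s['ee_pos'])+[0,0,.008]
for a in(0,15,30,45,60,75,90):
    t=np.radians(a);o=[p+np.array([x,.106*np.cos(t)+h*np.sin(t),-.106*np.sin(t)+h*np.cos(t)]) for x in(-.015,.015) for h in (.009,-.021)]
    print(a,[proj(W,q).round(0) for q in o])
E
```

```text
time: 21.32
ee_pos: [0.4978, 0.1616, 0.0988]
eef_rot: [0.706, 0.708, 0.0, -0.0]
ft_force: [0.9, 0.8, -1.3]
width: 0.0302
grip_force: 3.0
[0.497794   0.16161599 0.09882441] [ 0.94646585  0.81557571 -1.26628971] [-0.09634244  0.11402022 -0.02150847]
[(0.95, [323.4, 224.2, 76.3, 214.8]), (0.78, [169.3, 142.3, 204.8, 67.5]), (0.69, [553.3, 325.1, 35.0, 46.3]), (0.51, [361.5, 317.4, 5.4, 28.7])]
[(118, np.int64(47)), (130, np.int64(74)), (142, np.int64(73)), (154, np.int64(72)), (166, np.int64(72)), (178, np.int64(72)), (190, np.int64(70)), (202, np.int64(71)), (214, np.int64(72)), (226, np.int64(70)), (238, np.int64(71)), (250, np.int64(70)), (262, np.int64(69)), (274, np.int64(0)), (286, np.int64(0)), (298, np.int64(0)), (310, np.int64(66)), (322, np.int64(66))]
0 [array([283.,   3.]), array([291.,  24.]), array([369.,   3.]), array([360.,  24.])]
15 [array([290.,  26.]), array([296.,  56.]), array([361.,  26.]), array([354.,  56.])]
30 [array([295.,  57.]), array([299.,  91.]), array([355.,  57.]), array([350.,  91.])]
45 [array([299.,  91.]), array([302., 126.]), array([351.,  91.]), array([347., 126.])]
60 [array([301., 125.]), array([303., 162.]), array([348., 126.]), array([346., 162.])]
75 [array([303., 161.]), array([304., 198.]), array([346., 161.]), array([345., 198.])]
90 [array([304., 196.]), array([305., 235.]), array([345., 196.]), array([344., 235.])]
```

```bash
python3 -m pendant '[[0.022,0,0,0],[0.022,0,0,0],[0,0,0.03,0],[0,0,0.03,0],[0,0,0.015,0],[0,0,0.006,0],[0,0,0,0],[0,0,0,0]]' 0.2 7
python3 -m pendant '[[0,0,0.003,0],[0,0,0,0],[0,0,0,0]]'
python3 - <<'E'
from h import *
a=cv2.imread('pics/scene0.png')[:,:,::-1].astype(int); c=r.camera('scene'); d=np.abs(a-c['img']).max(2)
save(np.hstack([cv2.resize(a[60:260,140:300].astype(np.uint8),None,fx=2.4,fy=2.4),cv2.resize(c['img'][60:260,140:300],None,fx=2.4,fy=2.4)]),'cmp.png')
s=r.read_state();print(s['ee_pos'],s['ft_force'])
E
```

```text
time: 22.18
ee_pos: [0.4983, 0.2042, 0.0184]
eef_rot: [0.707, 0.707, 0.0, 0.0]
ft_force: [1.2, 0.2, -1.4]
width: 0.0299
grip_force: 7.0
time: 22.43
ee_pos: [0.4983, 0.2043, 0.0155]
eef_rot: [0.707, 0.707, 0.001, 0.0]
ft_force: [0.0, -0.8, -1.9]
width: 0.03
grip_force: 7.0
[0.49822679 0.20421267 0.0153864 ] [ 0.3148041   0.60911364 -1.83467586]
```

View pics/cmp.png

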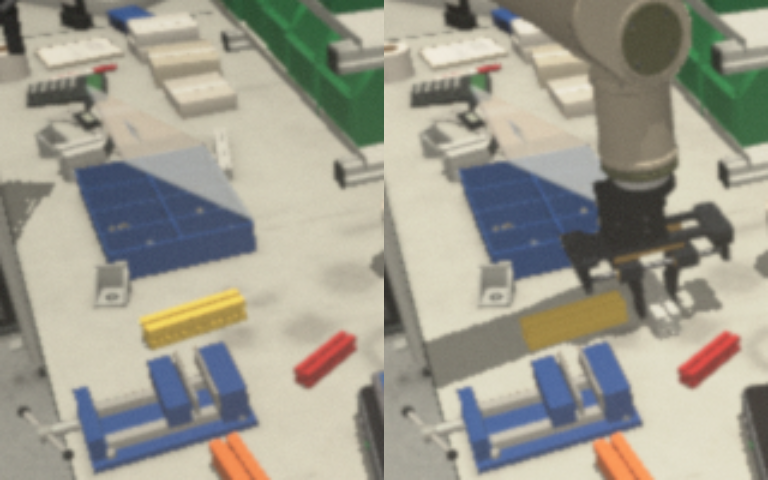

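```bash
python3 -m pendant '[[0,0,0.002,0],[0,0,0,0]]'
python3 -m pendant '[[0,0,0,0],[0,0,0,0],[0,0,0,0],[0,0,0,0]]' 0.45 3
python3 -m pendant '[[0,0,-0.03,0],[-0.025,0,-0.035,0],[-0.025,0,-0.035,0],[0,0,-0.03,0],[0,0,0,0],[0,0,0,0]]'
python3 -c "
from m import *
offs(.03); plan([],0.0)
print(r.read_state()['width'])"
```

```text
time: 22.65
ee_pos: [0.4984, 0.2043, 0.0134]
eef_rot: [0.707, 0.707, 0.001, 0.0]
ft_force: [-0.7, -0.5, 3.7]
width: 0.03
grip_force: 7.0
time: 22.98
ee_pos: [0.4979, 0.204, 0.0127]
eef_rot: [0.707, 0.707, 0.0, -0.0]
ft_force: [0.6, 0.6, 0.4]
width: 0.0387
grip_force: 0.0
time: 23.48
ee_pos: [0.4989, 0.1559, 0.1422]
eef_rot: [0.707, 0.707, 0.002, 0.0]
ft_force: [0.3, 1.2, -1.2]
width: 0.0388
grip_force: 0.0
offcut 0.93 [190. 131. 173.  56.] ctr [0.4008 0.2111] len 0.124 0.03 yaw -1.481
offcut 0.82 [333. 290.  61.  62.] ctr [0.5099 0.0792] len 0.065 0.025 yaw -0.889
turn 0.0006 rows 1
q [-0.84  0.19  0.5   1.87 -0.1   1.11 -0.3 ] p [0.4973 0.1559 0.1398] t 23.5833
0.03937505391099413
```

```bash
python3 -c "
from m import *
offs(.03,cam='top'); print('w');offs(.03)
"
```

```text
offcut 0.76 [263. 219.  23.  25.] ctr [0.5202 0.0775] len 0.024 0.085 yaw -1.025
offcut 0.64 [322. 267.  41.  12.] ctr [ 0.382  -0.0792] len 0.117 0.035 yaw 0.13
offcut 0.56 [267. 169.  29.   9.] ctr [0.6648 0.0695] len 0.026 0.084 yaw -0.098
offcut 0.52 [237. 228.   5.  15.] ctr [0.4975 0.1546] len 0.014 0.028 yaw 1.57
w
offcut 0.86 [194. 130. 175.  58.] ctr [0.4007 0.2108] len 0.125 0.032 yaw -1.485
offcut 0.68 [335. 292.  59.  63.] ctr [0.5088 0.0778] len 0.063 0.027 yaw -0.913
offcut 0.66 [325. 128.  44. 168.] ctr [0.4977 0.2104] len 0.03 0.119 yaw 0.017
```

```bash
python3 -m pendant '[[-0.006,0.001,0.035,0],[0,0,0.035,0],[0,0,0.03,0],[0,0,0.015,0],[0,0,0,0],[0,0,0,0],[0,0,0,0]]'
```

```text
time: 24.37
ee_pos: [0.4996, 0.1497, 0.0265]
eef_rot: [0.707, 0.707, 0.001, 0.0]
ft_force: [0.1, 0.8, 0.5]
width: 0.0389
grip_force: 0.0
```

```bash
python3 -m pendant '[[0,0,0,0],[0,0,0,0],[0,0,0,0],[0,0,0,0],[0,0,0,0]]' 0.2 3
python3 -m pendant '[[0.0015,0,-0.006,0],[0.0015,0,-0.006,0],[0.0021,0,-0.0057,0],[0.0021,0,-0.0057,0],[0.0027,0,-0.0055,0],[0.0027,0,-0.0055,0],[0,0,0,0],[0,0,0,0]]'
cat > tilt.py <<'E'
from h import *
import sys
s=r.read_state(); p=np.array(s['ee_pos']); print(p,s['width'],'F',s['ft_force'].round(1),'T',s['torque'].round(2))
c=r.camera('wrist'); A=R.from_quat(s['eef_rot']).as_matrix()
for o in r.outline_of('offcut','wrist'):
    if abs(o['bbox'][0]-322)<40:
        rows=np.where(o['mask'].any(1))[0]; print(round(o['score'],2),np.round(o['bbox']),[(int(y),int(o['mask'][y].sum())) for y in range(rows[0],rows[-1],12)])
g=float(sys.argv[1])  # distance pinch->far end
for a in range(0,91,15):
    t=np.radians(a);q=[p+A@np.array([g*np.cos(t)+h*np.sin(t),y,-.008+g*np.sin(t)-h*np.cos(t)]) for h in (.009,-.021) for y in(-.015,.015)]
    u=[proj(c,x) for x in q]; print(a,'top edge row %.0f w %.0f  bottom edge row %.0f w %.0f'%(u[0][1],abs(u[1][0]-u[0][0]),u[2][1],abs(u[3][0]-u[2][0])))
E
python3 tilt.py .118
```

```text
time: 24.78
ee_pos: [0.4995, 0.1499, 0.0263]
eef_rot: [0.707, 0.707, 0.001, 0.0]
ft_force: [0.1, 0.2, 4.7]
width: 0.0297
grip_force: 3.0
time: 25.45
ee_pos: [0.499, 0.1626, 0.0603]
eef_rot: [0.707, 0.707, 0.0, 0.0]
ft_force: [0.3, -0.1, -1.2]
width: 0.03
grip_force: 3.0
[0.49903804 0.16257736 0.06028991] 0.02998232631001249 F [ 0.3 -0.1 -1.2] T [-0.02  0.03  0.01]
0.68 [323. 136.  65. 258.] [(8, 23), (20, 61), (32, 61), (44, 63), (56, 63), (68, 64), (80, 63), (92, 63), (104, 62), (116, 63), (128, 64), (140, 64), (152, 62), (164, 63), (176, 65), (188, 65), (200, 63), (212, 63), (224, 64), (236, 65), (248, 64), (260, 52)]
0 top edge row -36 w 89  bottom edge row -7 w 71
15 top edge row -2 w 71  bottom edge row 33 w 59
30 top edge row 37 w 58  bottom edge row 73 w 50
45 top edge row 76 w 50  bottom edge row 113 w 45
60 top edge row 116 w 45  bottom edge row 152 w 41
75 top edge row 154 w 41  bottom edge row 191 w 39
90 top edge row 193 w 39  bottom edge row 229 w 38
```

```bash
python3 -m pendant '[[0.0065,0,-0.0104,0],[0.0076,0,-0.0096,0],[0.0086,0,-0.0088,0],[0.0094,0,-0.0078,0],[0,0,0,0],[0,0,0,0]]'
python3 tilt.py .118 | grep -v " 0 "
```

```text
time: 26.05
ee_pos: [0.4992, 0.1952, 0.0973]
eef_rot: [0.707, 0.708, 0.001, 0.0]
ft_force: [-0.6, -2.4, -0.2]
width: 0.0296
grip_force: 3.0
[0.49924158 0.19518194 0.0973171 ] 0.029617516710536595 F [-0.6 -2.4 -0.2] T [-0.26  0.02  0.  ]
0.74 [323. 165.  61. 207.] [(68, 35), (80, 50), (92, 51), (104, 51), (116, 53), (128, 54), (140, 55), (152, 56), (164, 58), (176, 58), (188, 59), (200, 60), (212, 60), (224, 63), (236, 64), (248, 64), (260, 65)]
0 top edge row -36 w 89  bottom edge row -7 w 71
15 top edge row -2 w 71  bottom edge row 33 w 59
30 top edge row 37 w 58  bottom edge row 73 w 50
45 top edge row 77 w 50  bottom edge row 113 w 45
60 top edge row 116 w 45  bottom edge row 152 w 41
75 top edge row 154 w 41  bottom edge row 191 w 39
90 top edge row 193 w 39  bottom edge row 229 w 38
```

```bash
python3 -m pendant '[[0.0102,0,-0.0068,0],[0.0108,0,-0.0057,0],[0.0114,0,-0.0045,0],[0,0,0,0],[0,0,0,0]]'
python3 tilt.py .118 | grep -v " 0 "
```

```text
time: 26.57
ee_pos: [0.499, 0.2281, 0.114]
eef_rot: [0.706, 0.708, 0.001, -0.0]
ft_force: [-1.0, -1.4, 1.3]
width: 0.0297
grip_force: 3.0
[0.49895777 0.22807641 0.11399349] 0.029673287673740167 F [-1.  -1.4  1.3] T [-0.23  0.12 -0.04]
0.97 [323. 189.  66. 157.] [(114, 31), (126, 45), (138, 46), (150, 48), (162, 51), (174, 52), (186, 54), (198, 55), (210, 58), (222, 60), (234, 62), (246, 64), (258, 65)]
0 top edge row -36 w 89  bottom edge row -7 w 71
15 top edge row -2 w 71  bottom edge row 33 w 59
30 top edge row 37 w 58  bottom edge row 73 w 50
45 top edge row 77 w 50  bottom edge row 113 w 45
60 top edge row 116 w 45  bottom edge row 152 w 41
75 top edge row 154 w 41  bottom edge row 191 w 39
90 top edge row 193 w 39  bottom edge row 229 w 38
```

60° now. Continue.

```bash
python3 -m pendant '[[0.0118,0,-0.0034,0],[0.012,0,-0.0021,0],[0.0122,0,-0.0008,0],[0,0,0,0],[0,0,0,0]]'
python3 tilt.py .118 | grep -v " 0 "
```

```text
time: 27.08
ee_pos: [0.4987, 0.2641, 0.1199]
eef_rot: [0.706, 0.708, 0.0, -0.0]
ft_force: [0.0, 0.0, 2.9]
width: 0.0294
grip_force: 3.0
[0.49874309 0.26409982 0.11994813] 0.029358379229421076 F [0.  0.  2.9] T [-0.1   0.18 -0.01]
0.9 [323. 213.  63. 115.] [(158, 19), (170, 42), (182, 45), (194, 49), (206, 51), (218, 54), (230, 58), (242, 61), (254, 65)]
0 top edge row -36 w 89  bottom edge row -7 w 71
15 top edge row -2 w 71  bottom edge row 33 w 59
30 top edge row 37 w 58  bottom edge row 73 w 50
45 top edge row 77 w 50  bottom edge row 113 w 45
60 top edge row 116 w 45  bottom edge row 152 w 41
75 top edge row 154 w 41  bottom edge row 191 w 39
90 top edge row 193 w 39  bottom edge row 229 w 38
```

```bash
python3 -m pendant '[[0.0122,0,0.0004,0],[0.0121,0,0.0017,0],[0,0,0.001,0],[0,0,0.001,0],[0,0,0,0],[0,0,0,0]]'
python3 tilt.py .118 | grep -v " 0 "
```

```text
time: 27.68
ee_pos: [0.4988, 0.2866, 0.1156]
eef_rot: [0.707, 0.707, -0.0, -0.0]
ft_force: [-0.3, 1.1, 2.2]
width: 0.0298
grip_force: 3.0
[0.49880819 0.2866096  0.11557898] 0.02978673150330846 F [-0.3  1.1  2.2] T [0.12 0.21 0.  ]
0.77 [322. 247.  68. 123.] [(185, 2), (197, 43), (209, 48), (221, 53), (233, 58), (245, 65), (257, 66), (269, 0), (281, 0), (293, 0), (305, 47)]
0 top edge row -36 w 89  bottom edge row -7 w 71
15 top edge row -2 w 71  bottom edge row 33 w 59
30 top edge row 37 w 58  bottom edge row 73 w 50
45 top edge row 76 w 50  bottom edge row 113 w 45
60 top edge row 116 w 45  bottom edge row 152 w 41
75 top edge row 154 w 41  bottom edge row 191 w 39
90 top edge row 193 w 39  bottom edge row 229 w 38
```

```bash
python3 -m pendant '[[0,0,0.0015,0],[0,0,0.0015,0],[0,0,0,0],[0,0,0,0]]'
python3 -m pendant '[[0,0,0,0],[0,0,0,0],[0,0,0,0],[0,0,0,0],[0,0,0,0],[0,0,0,0]]' 0.6
python3 tilt.py .118 | grep -v " 0 "|head -3
python3 -m pendant '[[0,0,-0.03,0],[0,0,-0.03,0],[0,0,-0.03,0],[0,0,0,0],[0,0,0,0]]'
cat > st.py <<'E'
from h import *
import sys
z0=float(sys.argv[1]); ws=dict()
cs,ms=[],[]
for n in sys.argv[5:]:
    c=r.camera(n); best=None
    g=proj(c,[float(sys.argv[2]),float(sys.argv[3]),z0+.06])
    for o in r.outline_of('offcut',n):
        d=np.hypot(*(np.array(o['bbox'][:2])-g)); 
        if d<60 and (best is None or d<best[0]): best=(d,o)
    if best: print(n,round(best[1]['score'],2),np.round(best[1]['bbox'])); cs.append(c); ms.append(best[1]['mask'])
    else: print(n,'none',g)
print(fit(cs,ms,[boxpts(-.015,.015,-.015,.015,0,.12)],[float(sys.argv[2]),float(sys.argv[3]),float(sys.argv[4])],z=z0))
s=r.read_state();print(s['ee_pos'],s['width'])
E
python3 st.py 0 .498 .277 0 wrist; python3 st.py 0 .498 .277 0 scene
```

```text
time: 28.12
ee_pos: [0.4988, 0.2868, 0.1126]
eef_rot: [0.707, 0.707, -0.0, -0.0]
ft_force: [-0.9, 0.6, 3.1]
width: 0.0302
grip_force: 3.0
time: 28.62
ee_pos: [0.4989, 0.2869, 0.1127]
eef_rot: [0.707, 0.707, -0.0, 0.0]
ft_force: [-0.2, 0.2, -0.2]
width: 0.0512
grip_force: 0.0
[0.49885109 0.28687154 0.11268015] 0.05120387651881327 F [-0.2  0.2 -0.2] T [-0.07  0.04 -0.01]
0.93 [322. 245.  67. 120.] [(186, 15), (198, 44), (210, 50), (222, 56), (234, 62), (246, 66), (258, 65), (270, 0), (282, 0), (294, 0)]
0 top edge row -36 w 89  bottom edge row -7 w 71
time: 29.13
ee_pos: [0.4997, 0.2874, 0.2045]
eef_rot: [0.707, 0.707, 0.002, 0.0]
ft_force: [-0.7, -0.1, -0.4]
width: 0.0523
grip_force: 0.0
wrist 0.6 [322. 202.  44.  73.]
(array([ 0.497643  ,  0.28527798, -0.00315554]), np.float64(0.0672074556350708))
[0.49847866 0.28676545 0.20196761] 0.05231716363838406
scene 0.89 [243. 159.  19.  36.]
(array([ 0.49735941,  0.28609869, -0.13173619]), np.float64(0.10523390769958496))
[0.49826408 0.28661658 0.20146353] 0.052250421185759635
```

The offcut stands upright at (0.498, 0.2855). Regrip 5 mm off centre toward the camera side, for lid clearance.

```bash
python3 -m pendant '[[0.004,-0.0007,0.03,0],[0,0,0.035,0],[0,0,0.025,0],[0,0,0.01,0],[0,0,0,0],[0,0,0,0]]'
python3 -m pendant '[[0,0,0,0],[0,0,0,0],[0,0,0,0],[0,0,0,0],[0,0,0,0]]' 0.2 25
python3 -m pendant '[[0,0,-0.02,0],[0,0,-0.04,0],[0,0,-0.04,0],[0,0,-0.04,0],[0,0,0,0]]'
python3 -c "
from h import *
g=vw(-.055,0,.3); print(vw(-.047,0,.047)); plan([[g[0],g[1],.27]],np.pi/2+VY)"
```

```text
time: 29.83
ee_pos: [0.4983, 0.2908, 0.103]
eef_rot: [0.707, 0.707, -0.0, 0.0]
ft_force: [-0.4, -0.7, 0.3]
width: 0.0522
grip_force: 0.0
time: 30.25
ee_pos: [0.4985, 0.2912, 0.1035]
eef_rot: [0.707, 0.707, 0.001, -0.0]
ft_force: [-1.4, -0.8, 3.8]
width: 0.0295
grip_force: 25.0
time: 30.67
ee_pos: [0.501, 0.2922, 0.2511]
eef_rot: [0.707, 0.707, 0.006, 0.0]
ft_force: [1.8, -0.1, -1.2]
width: 0.0298
grip_force: 25.0
[ 0.55968468 -0.129014    0.047     ]
turn -1.3463 rows 11
shift [-0.1433 -0.3973 -0.0216] rows 13 each [-0.011  -0.0306 -0.0017]
q [-1.    0.22  0.46  1.59 -0.1   1.34 -0.52] p [0.501  0.2922 0.2511] t 30.6667
```

```bash
python3 -m pendant '[[0,0,0,-0.1224],[0,0,0,-0.1224],[0,0,0,-0.1224],[0,0,0,-0.1224],[0,0,0,-0.1224],[0,0,0,-0.1224],[0,0,0,-0.1224],[0,0,0,-0.1224]]'
python3 -m pendant '[[0,0,0,-0.1224],[0,0,0,-0.1224],[0,0,0,-0.1224],[-0.011,-0.0305,0,0],[-0.011,-0.0305,0,0],[-0.011,-0.0305,0,0],[-0.011,-0.0305,0,0],[-0.011,-0.0305,0,0]]'
python3 -m pendant '[[-0.011,-0.0305,0,0],[-0.011,-0.0305,0,0],[-0.011,-0.0305,0,0],[-0.011,-0.0305,0,0],[-0.011,-0.0305,0,0],[-0.011,-0.0305,0,0],[0,0,0,0],[0,0,0,0]]'
python3 -c "
from h import *
g=vw(-.0525,0,.3); plan([[g[0],g[1],.1505]],np.pi/2+VY)"
```

```text
time: 31.33
ee_pos: [0.498, 0.2908, 0.2424]
eef_rot: [0.289, 0.957, -0.0, -0.0]
ft_force: [-0.3, 0.1, -1.6]
width: 0.03
grip_force: 25.0
time: 32.0
ee_pos: [0.5177, 0.1284, 0.2425]
eef_rot: [0.112, 0.994, 0.0, -0.0]
ft_force: [1.0, -0.3, -1.2]
width: 0.0299
grip_force: 25.0
time: 32.67
ee_pos: [0.5412, -0.0653, 0.2426]
eef_rot: [0.114, 0.993, -0.0, -0.0]
ft_force: [-0.6, 1.4, -2.4]
width: 0.0298
grip_force: 25.0
turn -0.0036 rows 1
shift [-0.0267 -0.0579  0.0921] rows 4 each [-0.0067 -0.0145  0.023 ]
q [-0.48  0.15  0.57  1.69 -0.09  1.32  1.46] p [ 0.5412 -0.0653  0.2426] t 32.6667
```

```bash
python3 -m pendant '[[-0.0133,-0.029,0,-0.0036],[-0.0134,-0.029,0,0],[0,0,0,0],[0,0,0.03,0],[0,0,0.02,0],[0,0,0,0],[0,0,0,0]]'
python3 - <<'E'
from h import *
g=vw(-.0525,0,.3); plan([[g[0],g[1],.1505]],np.pi/2+VY)
s=r.read_state(); z=s['ee_pos'][2]-.1033
cs,ms=[],[]
for n in('wrist','scene'):
    c=r.camera(n)
    q=vw(-.047,0,z+.06); u=proj(c,q)
    for o in r.outline_of('offcut',n)[:4]: print(n,round(o['score'],2),np.round(o['bbox']),u.round(0))
    for o in r.outline_of('pad',n)[:2]: print('pad',n,round(o['score'],2),np.round(o['bbox']),proj(c,vw(-.045,0,.047)).round(0))
    print([proj(c,vw(-.045+a,b,.047)).round(0) for a in(-.033,.033) for b in(-.033,.033)])
    save(c['img'],n+'_pre.png')
E
```

```text
time: 33.25
ee_pos: [0.5543, -0.1243, 0.1922]
eef_rot: [0.109, 0.994, 0.0, -0.001]
ft_force: [0.0, 0.2, -1.5]
width: 0.0298
grip_force: 25.0
turn 0.0056 rows 1
shift [-0.0009 -0.0034  0.0417] rows 2 each [-0.0004 -0.0017  0.0209]
q [-0.38  0.26  0.61  1.7  -0.15  1.24  1.62] p [ 0.5543 -0.1243  0.1922] t 33.25
wrist 0.88 [323. 259.  75. 131.] [319. 245.]
wrist 0.82 [302.  14.  82.  26.] [319. 245.]
wrist 0.65 [544. 251.  78.  32.] [319. 245.]
wrist 0.61 [531. 104.  82.  88.] [319. 245.]
pad wrist 0.77 [314. 230. 239. 210.] [320. 204.]
[array([282., 167.]), array([358., 167.]), array([284., 239.]), array([356., 240.])]
scene 0.76 [219. 191.  44.  24.] [321. 208.]
scene 0.69 [275. 209.  24.  24.] [321. 208.]
scene 0.58 [245. 263.  35.  41.] [321. 208.]
scene 0.57 [321. 212.  16.  41.] [321. 208.]
pad scene 0.78 [346. 227. 112. 132.] [322. 242.]
pad scene 0.55 [322. 212.  17.  39.] [322. 242.]
[array([311., 254.]), array([305., 235.]), array([339., 249.]), array([332., 231.])]
```

```bash
python3 - <<'E'
import cv2,numpy as np
a=cv2.imread('pics/wrist_pre.png')
for p in((282,167),(358,167),(356,240),(284,239),(320,204)): cv2.drawMarker(a,p,(0,255,0),cv2.MARKER_CROSS,5,1)
a=cv2.resize(a[130:330,220:420],None,fx=3,fy=3,interpolation=cv2.INTER_NEAREST)
cv2.imwrite('pics/pre_c.png',a)
E
```

```text
(no output)
```

View pics/pre_c.png

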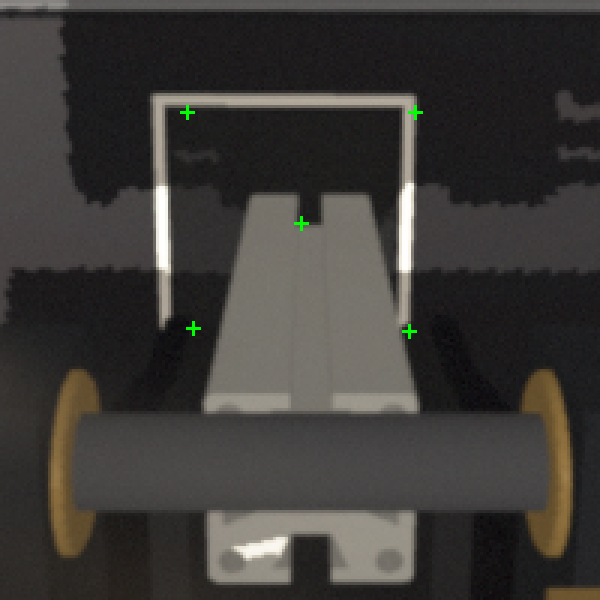

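The frame is centred at display column 284, the offcut's lower end at 310: shift about 7 mm toward viewer −y, then lower.

```bash
python3 -m pendant '[[-0.001,-0.007,0,0],[0,0,0,0.005],[0,0,0.015,0],[0,0,0.015,0],[0,0,0.006,0],[0,0,0,0],[0,0,0,0],[0,0,0,0]]'
python3 -c "
from h import *
g=vw(-.0525,-.004,.3); plan([[g[0],g[1],.1505]],np.pi/2+VY);print(r.read_state()['ft_force'])"
```

```text
time: 34.22
ee_pos: [0.5546, -0.1329, 0.1576]
eef_rot: [0.113, 0.994, 0.0, 0.001]
ft_force: [-0.2, 0.2, -1.1]
width: 0.0298
grip_force: 25.0
turn -0.0011 rows 1
shift [0.0014 0.0009 0.0071] rows 1 each [0.0014 0.0009 0.0071]
q [-0.35  0.29  0.61  1.74 -0.18  1.17  1.65] p [ 0.5546 -0.1329  0.1576] t 34.2167
[-0.16242631  0.16785497 -1.10863435]
```

```bash
python3 -m pendant '[[0.001,0,0.003,0],[0,0,0.002,0],[0,0,0,0],[0,0,0,0]]'; python3 -m pendant '[[0,0,0.0015,0],[0,0,0,0],[0,0,0,0]]'
```

```text
time: 34.55
ee_pos: [0.5532, -0.1323, 0.1518]
eef_rot: [0.113, 0.994, 0.0, -0.0]
ft_force: [0.1, 0.1, -0.9]
width: 0.03
grip_force: 25.0
time: 34.8
ee_pos: [0.5535, -0.1325, 0.1505]
eef_rot: [0.113, 0.994, 0.0, 0.0]
ft_force: [1.2, -0.2, 0.7]
width: 0.0294
grip_force: 25.0
```

```bash
python3 - <<'E'
from h import *
# pad frame vs offcut bottom in wrist picture: bright frame columns
c=r.camera('wrist'); g=cv2.cvtColor(c['img'],cv2.COLOR_RGB2GRAY).astype(int)
print(proj(c,vw(-.045,-.0045,.047)),proj(c,vw(-.083,-.0045,.047)))
for y in range(160,236,8):
    row=g[y,240:400]; x=np.where(row>110)[0]+240; print(y,x[[0,-1]] if len(x) else None, len(x))
o=[o for o in r.outline_of('offcut','wrist') if abs(o['bbox'][0]-320)<30]
for k in o[:1]:
    m=k['mask']; rr=np.where(m.any(1))[0]; print(rr[0],[(int(y),np.where(m[y])[0][[0,-1]]) for y in range(rr[0],rr[0]+30,6)])
E
```

```text
[324.30726897 216.70258436] [324.2520162  167.45726651]
160 None 0
168 [274 374] 101
176 [273 373] 9
184 [274 373] 8
192 [274 373] 9
200 [274 372] 38
208 [275 372] 51
216 [274 372] 58
224 [275 372] 61
232 [275 372] 67
195 [(195, array([305, 341])), (201, array([302, 344])), (207, array([301, 345])), (213, array([300, 347])), (219, array([299, 349]))]
```

Centred: frame columns 274–373, offcut 303–343, front gap 23 mm as expected. Set down and release.

```bash
python3 -m pendant '[[0,0,0.001,0],[0,0,0,0],[0,0,0,0]]'; python3 -m pendant '[[0,0,0,0],[0,0,0,0],[0,0,0,0],[0,0,0,0],[0,0,0,0]]' 0.6
python3 -m pendant '[[0,0,-0.01,0],[0,0,-0.02,0],[0,0,-0.03,0],[0,0,-0.04,0],[0,0,-0.04,0],[0,0,-0.03,0],[0,0,0,0]]'
python3 -m pendant '[[0.03,0,0,0],[0.03,0,0,0],[0.03,0,0,0],[0.03,0,0,0],[0,0,0,0]]'
python3 - <<'E'
from h import *
import subprocess
g=vw(-.045,-.0045,0)
print(subprocess.run(['python3','st.py','.047',str(g[0]),str(g[1]),'-.22','scene','top'],capture_output=True,text=True).stdout, g)
a=cv2.imread('pics/scene_lid.png')
c=r.camera('scene')['img']; p=cv2.imread('pics/scene0.png')[:,:,::-1]
# lid compare with the picture before (crop region 4x nearest)
b=a[::4,::4][:,:,::-1].astype(int); d=np.abs(b-c[150:290,280:440]).max(2)
print('lid diff px', (d[:, 55:]>60).sum(), np.argwhere(d[:,55:]>60)[:20].tolist())
for t in('mug_b','tape_b','can_b','label_b'):
    print(t,[(round(o['score'],2),np.round(o['bbox'])) for o in r.outline_of(t,'scene')[:2]])
E
```

```text
time: 35.15
ee_pos: [0.5537, -0.1326, 0.1505]
eef_rot: [0.113, 0.994, 0.0, 0.001]
ft_force: [-2.3, 0.7, 10.2]
width: 0.0305
grip_force: 25.0
time: 35.57
ee_pos: [0.5531, -0.1323, 0.149]
eef_rot: [0.113, 0.994, 0.0, -0.0]
ft_force: [0.3, -0.2, -0.1]
width: 0.0501
grip_force: 0.0
time: 36.15
ee_pos: [0.555, -0.1333, 0.3266]
eef_rot: [0.113, 0.994, 0.0, 0.005]
ft_force: [1.0, -1.2, 0.7]
width: 0.0525
grip_force: 0.0
time: 36.57
ee_pos: [0.4327, -0.1054, 0.3204]
eef_rot: [0.113, 0.994, 0.001, 0.001]
ft_force: [0.2, -0.7, -0.2]
width: 0.052
grip_force: 0.0
scene 0.91 [323. 221.  21.  53.]
top none [341.5076605 203.112875 ]
(array([ 0.56038534, -0.13206092, -0.29446627]), np.float64(0.062166690826416016))
[ 0.43672078 -0.10568582  0.31966686] 0.05192169654132699
 [ 0.56063029 -0.13384679  0.        ]
this script no longer has the robotException ignored in: <_io.TextIOWrapper mode='rw' encoding='UTF-8'>
Traceback (most recent call last):
BrokenPipeError: [Errno 32] Broken pipe
```

```bash
python3 - <<'E'
from h import *
a=cv2.imread('pics/scene_lid.png'); c=r.camera('scene')['img']
b=a[::4,::4][:,:,::-1].astype(int); d=np.abs(b-c[150:290,280:440]).max(2)
print('lid diff px', (d[:, 65:]>60).sum(), np.argwhere(d[:,65:]>60)[:20].tolist())
for t in('mug_b','tape_b','can_b','label_b'):
    print(t,[(round(o['score'],2),np.round(o['bbox'])) for o in r.outline_of(t,'scene')[:2]])
E
```

```text
lid diff px 104 [[10, 16], [11, 14], [11, 15], [11, 16], [11, 17], [12, 11], [12, 13], [12, 14], [12, 15], [12, 16], [12, 17], [13, 10], [13, 11], [13, 12], [13, 14], [13, 15], [13, 16], [13, 17], [13, 18], [14, 10]]
mug_b [(0.93, array([318., 154.,  34.,  37.]))]
tape_b [(0.97, array([374., 200.,  31.,  36.]))]
can_b [(0.67, array([401., 215.,  27.,  50.]))]
label_b [(0.71, array([317., 350.,  41.,  55.]))]
```

```bash
python3 - <<'E'
from h import *
a=cv2.imread('pics/scene_lid.png')[::4,::4]; c=r.camera('scene')['img'][150:290,280:440,::-1]
for (y0,y1,x0,x1) in((20,40,60,82),(60,105,84,112),(36,49,80,94)):
    t=np.ascontiguousarray(a[y0:y1,x0:x1]); m=cv2.matchTemplate(np.ascontiguousarray(c[y0-5:y1+5,x0-5:x1+5]),t,cv2.TM_CCOEFF_NORMED); print(cv2.minMaxLoc(m)[1],np.array(cv2.minMaxLoc(m)[3])-5)
d=np.argwhere(np.abs(a.astype(int)-c).max(2)[:,65:]>60); print(d.min(0),d.max(0),d.mean(0))
E
```

```text
0.9347700476646423 [0 0]
0.9987283945083618 [0 0]
0.8176025748252869 [0 0]
[10  2] [59 34] [27.31372549 19.68627451]
```

The lid has not moved since release (1° would show as more than 1 px) and the bystanders are unmoved; hand in.

```bash
python3 -c "
from bench import r
print(r.read_state()['time'],r.close_job())"
```

```text
the job is handed in; nothing more can be done
37.0667 None
```

The job is handed in at 37 s of the 72 s allowed: the lid is open at 60° and released, the offcut stands upright within about 2 mm of the pad's centre, the four bystanders are where they were, and while being stood up the offcut's end bumped a blue tray lightly (about 2 N), which stayed put.

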